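Load a kiln prop under the spring lid of the prop box

ROBOT

A 6-joint arm with a two-finger parallel gripper is mounted at the origin on the work surface. World frame = base frame: x ahead of the robot, y to its left, z up, the work surface at z = 0. Lengths are in m, angles in rad, forces in N, time in s.
With the tool pointing down it reaches from about 0.425 to 0.95 m from the base axis. Payload 3.5 kg.
Tool frame: the origin (TCP) lies on the centre line of the jaws, within the pads' length; the fingertips stand 14 mm ahead of it and the grasp point (between the pads) lies 5 mm behind it (ctrl.finger_overhang is the distance from the TCP to the fingertips, in m); z points along the fingers, y is the line along which they close (so a half turn about z gives the same grasp; the last joint's range is limited). The gripper opens to 85 mm and grips with 20 to 120 N. Pads are 22 mm wide; open, the fingers measure 114 mm over their backs; the gripper's body (76 mm by 85 mm) begins 54 mm behind the grasp point. The pads swing forward as they close: fully open they stand 13 mm farther back than shut.
Start: joints at [1.07, 0.286, 1.577, -0, 1.279, -0.15], TCP at [0.232, 0.634, 0.245] pointing down, gripper open.
Joint ranges: [-2.77, 2.77], [-0.9, 2.22], [0.21, 2.48], [-1.53, 4.67], [0.24, 2.81], [-2.84, 2.84]. Speed limits (rad/s): [2.79, 2.79, 3.14, 3.14, 3.14, 3.14].

INTERFACE

Orientations are given as a unit quaternion [x, y, z, w].
In Python, from plant import ctrl gives the robot as it stands.
- The arm moves only by the tool send_rows, never from a script. Its argument "moves" is text: rows parted by semicolons, each of 7 numbers parted by spaces: the turn, a rotation vector about the tool's x, y, z in units of 360 degrees (1.0 is 360 degrees), then the shift along the tool's x, y, z in units of 20 cm (1.0 is 20 cm), then the gripper's target within -1 to 1 (fully open at 1, half-way at 0, shut at -1). A call has 1 to 12 rows; each row is the pose to reach, as a shift and turn from the pose commanded when the call began, along the tool's axes at that moment, turning the shorter way round; what a row does not reach only later rows make up. A row lasts 1/8 s, in which the tool goes at most 62.5 mm and 10.7 degrees, less where a joint would pass 70% of its speed; a pose out of reach is approached as far as the arm can. A call with a number of a shift or a turn outside -1 to 1 is refused whole. A call with a gripper value outside its range is refused whole. The fingers move at their own pace and stop on an object; "newtons" is the grip in N (left out, the last holds). Time passes only in rows, so rows that repeat a pose let the fingers close. It gives the time, the measured TCP pose, the force, the opening and the grip force at its end, in the units of the state.
- ctrl.get_state(): the state, without advancing time (a new reading comes with each control period).
- ctrl.read_camera(name): name is "scene" or "side" or "wrist"; returns a dict with "image" (420x560x3 uint8, red, green, blue), "fovy" (degrees; the focal length in pixels is half the picture's height over the tangent of half this angle, whatever the lens; pixels are square), "cx", "cy" (the principal point, pixels), "distortion" ([k1, k2, p1, p2, k3] as OpenCV has them; the pictures are not rectified), "extrinsics" (4x4, takes a point from camera to world coordinates). Camera axes: x right, y up, looking along -z (the intrinsics and any distortion apply to the point x, -y, -z); pixel columns grow to the right and rows downward; lengths in m; the calibration is good to about 2 mm. A picture is of the moment at which its call begins. There is no depth.
- ctrl.sign_off(): hands the job in; it is judged then, once.
The state is a dict: "time": time; "qpos": joint angles; "dq": joint speeds; "joint_efforts": joint torques, N m; "eef_pos": TCP position; "tcp_rot": TCP orientation; "contact_force": force on the tool from outside, world axes, zero at the start; "wrist_torque": the same for the moment, N m; "opening": opening from 0.0 (shut) to 1.0 (fully open); "finger_force": force on a finger pad.
Only numpy, scipy, OpenCV 4.12 (cv2) and the standard library are available. Lean on these libraries where they do the work, as an engineer would, in place of code of your own. Each camera call takes 0.05 s, during which the arm holds its last target. There are 200 camera calls.

TASK

Put the kiln prop that lies on the loading deck away in its box without picking it up: press the steel bar of the spring lid down with one fingertip and keep the lid open, while the other fingertip pushes the prop along the deck, under the lid's front lip, until it has dropped into the box. Then let the lid spring fully shut and draw clear, leaving the jar, the standing spare prop and the bowl where they are.

Things in the scene. Friction and masses are not known exactly. Their poses are not given: they have to be found in the camera images.
- station: Plywood prop box with loading deck, fixed. Origin: at table height on the lid's hinge line, level with the deck's inner end; x = pushing direction (deck to box), y left, z up; coordinates below are in this frame, mm. Hinge rod, 8 thick, along x at y 0, z 70, from x -205 to 168, on a post at x -200 (10 square, 72 high).
- deck_end (a point): Middle of the deck's inner end, on its top (0, -38, 40). Flat deck from x -190 to 0, top at z 40, between two rails 5 high with inner faces at y -63 and -13. A prop tips over this end once its middle is past it, and is off the deck when its rear is pushed past x 0; a fingertip can follow it there, as the lip is 22 farther on.
- box_floor (a point): Centre of the box floor (80, -40, 12), 28 below the deck. Inside of the box: x 0 to 160, y -72 to -8; the walls along its sides and far end reach z 69.
- lid (a joint): Spring lid's angle about the hinge rod (rad): 0 shut, 0.6 well open (bar level), 0.8 its stop. Pressing its bar down opens it (at a fingertip about 4 N to start, 7 N at 0.6); let go, it springs shut. Aluminium plate over the box, x 20 to 168, y -82 to 0, underside z 70 when shut; its free -y edge is at z 116 at 0.6.
- lip (a point): Lower edge of the lid's front lip, middle of its front face; moves with the lid. The lip is a 3 thick plate with front face at x 22, spanning y -70 to -30; shut, its lower edge is at z 48 and bars the prop (top at z 60). At 0.6 it is at z 68 or more all across; from 0.42 rad on it clears the prop.
- bar_top (a point): Top of the lid's press bar, a flat steel strip 30 wide along the deck beyond the hinge rod, x -205 to 30; this point is at x -100, 20 from its inner edge. At lid angle 0.6 the strip is level: top z 46, y 16 to 46 (this point y 36), so a fingertip can slide along it. Shut, it slopes up away from the hinge, y 27 to 51 (this point y 43, z 71). A bent web joins it to the rod.
- prop: Kiln prop to put away: flat buff fireclay block 90 x 44 x 20 mm (x, y, z), about 0.16 kg, lying on the deck between the rails, long side along the push. Origin at the centre of its underside.
- jar: Bystander: closed jar, 56 mm across, 85 mm high, standing on the table to the -y side of the deck; origin under its centre.
- spare: Bystander: spare kiln prop standing on end, 44 x 44 x 90 mm, on the table to the +y side; origin under its centre.
- pinchbowl: Bystander: small bowl, 76 mm across, 40 mm high, on the table to the +y side; origin under its centre.
Things that resemble listed ones, but are neither listed nor needed, are in the scene too. What is shaped like the prop but turquoise or yellow is not meant.

How it is judged:
By the outcome, as a careful person would: the job done as asked, in the order asked, and still so for the second after the job is handed in, with the robot touching nothing.
It also fails if it takes over 54 s, if anything falls off the work surface, if the arm or the gripper's body presses on something with over 40 N, if the wrist force passes 120 N, or if a joint passes its speed limit or range.

## Working session

There is one attempt and no reset: what is moved stays moved. The work goes in short steps, Python scripts to look and compute and a tool call to move; the robot and the scene stay as the last step left them, time stands still between calls to the robot, and variables do not carry over. Pictures are saved under pics/ and viewed, at most 10 in all, crops included, and the job is handed in when it is done.

Besides the shell and the picture viewer there is one more tool, called as name(argument=value, ...) on one line, values as JSON. send_rows: Moves the arm, as the interface text tells. Its arguments: {"type":"object","properties":{"moves":{"type":"string"},"newtons":{"type":"number"}},"required":["moves"]}

```bash
ls; mkdir -p pics; cat > h.py <<'E'
import numpy as np, cv2, json
from plant import ctrl
def cam(name, fn=None):
    c=ctrl.read_camera(name)
    if fn: cv2.imwrite(fn,cv2.cvtColor(c["image"],cv2.COLOR_RGB2BGR))
    f=210/np.tan(np.radians(c["fovy"])/2)
    c["K"]=np.array([[f,0,c["cx"]],[0,f,c["cy"]],[0,0,1.]])
    c["D"]=np.array(c["distortion"],float); c["E"]=np.array(c["extrinsics"])
    return c
def ray(c,px):
    u=cv2.undistortPoints(np.array([[px]],float),c["K"],c["D"])[0,0]
    return c["E"][:3,3], c["E"][:3,:3]@np.array([u[0],-u[1],-1.])
def onz(c,px,z):
    o,d=ray(c,px); return o+d*(z-o[2])/d[2]
def tri(obs):
    A=np.zeros((3,3));b=np.zeros(3);R=[]
    for c,p in obs:
        o,d=ray(c,p);d=d/np.linalg.norm(d);P=np.eye(3)-np.outer(d,d);A+=P;b+=P@o;R.append((P,o))
    x=np.linalg.solve(A,b); return x,[np.linalg.norm(P@(x-o)) for P,o in R]
def proj(c,X):
    X=np.atleast_2d(X); Xc=(X-c["E"][:3,3])@c["E"][:3,:3]; Xc=Xc*[1,-1,-1]
    return cv2.projectPoints(Xc.astype(float),np.zeros(3),np.zeros(3),c["K"],c["D"])[0][:,0]
E
python3 - <<'E'
from h import *
a=[cam(n) for n in("scene","side","wrist")]
import pickle; pickle.dump(a,open("c0.pkl","wb"))
for n,c in zip("abc",a):
    cv2.imwrite(f"pics/{n}0.png",c["image"][...,::-1])
    print(c["K"][0,0],c["D"],c["E"].round(3).tolist())
s=ctrl.get_state();print(s); print(ctrl.finger_overhang)
E
```

```text
pics
463.71060253641156 [-0.10067396  0.          0.          0.          0.        ] [[0.053, -0.607, 0.793, 1.406], [0.999, 0.037, -0.038, -0.089], [-0.006, 0.794, 0.608, 0.723], [0.0, 0.0, 0.0, 1.0]]
393.00182919801 [-0.10038098  0.          0.          0.          0.        ] [[-0.923, 0.291, -0.25, 0.317], [-0.383, -0.672, 0.634, 0.557], [0.017, 0.681, 0.732, 0.76], [0.0, 0.0, 0.0, 1.0]]
313.1982926748702 [0.0101491 0.        0.        0.        0.       ] [[0.344, -0.897, -0.277, 0.161], [0.939, 0.328, 0.103, 0.66], [-0.001, -0.295, 0.955, 0.372], [0.0, 0.0, 0.0, 1.0]]
{'time': 0.15, 'qpos': array([ 1.06998984e+00,  2.87048763e-01,  1.57783655e+00, -3.08781979e-05,
        1.27861233e+00, -1.50000554e-01]), 'dq': array([-0.00101914, -0.00180695, -0.0020309 ,  0.00085845, -0.00406476,
       -0.00011162]), 'joint_efforts': array([ 6.37255362e-04, -4.06605470e+01, -2.93142039e+01, -1.30292919e-04,
        3.91911948e-03,  5.20845916e-06]), 'eef_pos': array([0.23170966, 0.63346543, 0.24420943]), 'tcp_rot': array([ 1.74500461e-01,  9.84656631e-01, -9.07231737e-04, -2.90498285e-04]), 'contact_force': array([-0.32436559, -0.11563027, -0.32071052]), 'wrist_torque': array([0.02021031, 0.00428777, 0.00769302]), 'finger_force': 0.0, 'opening': 1.0017781869547369}
0.014
```

View pics/a0.png

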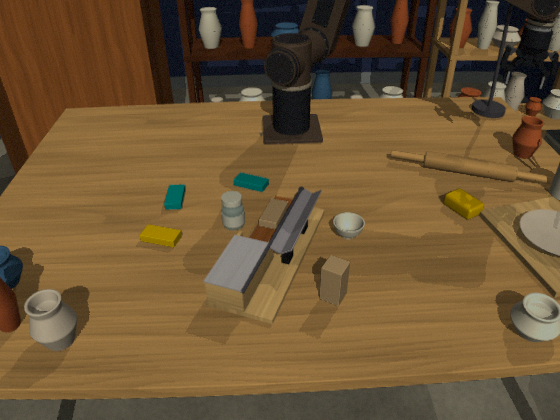

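View pics/b0.png

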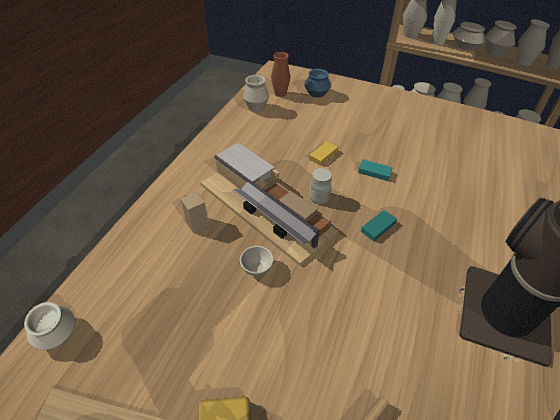

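Scene picture: station with the box's lid at (240,262), the press bar from (275,245) to (315,195), the buff prop on the deck at (277,210), the jar at (232,210), the bowl at (349,226) and the spare at (335,280). Lookalikes for the prop: turquoise blocks at (251,182) and (175,197), yellow blocks at (161,236) and (464,204), and the standing spare (335,280). The only buff block lying on the deck is at (277,210). In the side picture it is at about (300,205). Next, a close crop.

```bash
python3 - <<'E'
import cv2
a=cv2.imread("pics/a0.png")[180:325,200:370]; b=cv2.imread("pics/b0.png")[135:280,175:345]
cv2.imwrite("pics/a1.png",cv2.resize(a,(680,580),interpolation=cv2.INTER_CUBIC))
cv2.imwrite("pics/b1.png",cv2.resize(b,(680,580),interpolation=cv2.INTER_CUBIC))
E
```

```text
(no output)
```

View pics/a1.png

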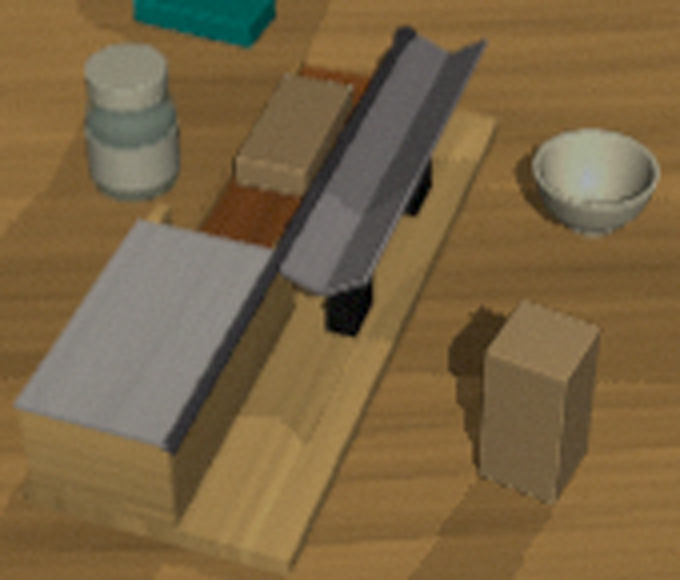

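View pics/b1.png

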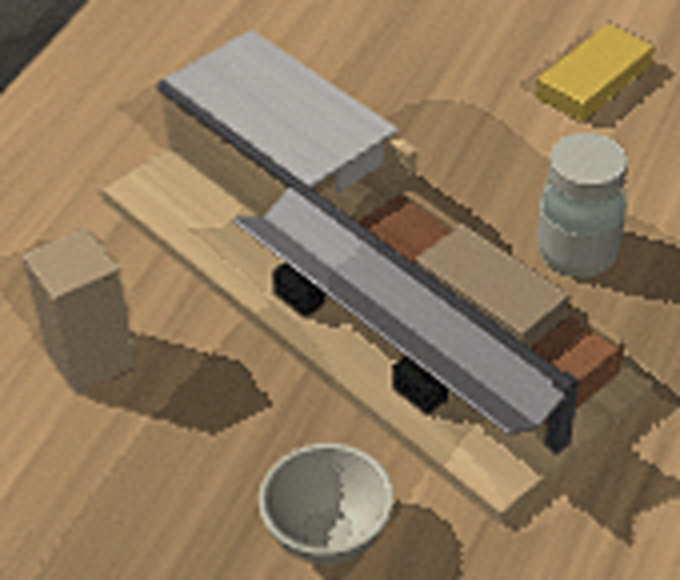

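The crop confirms the choice: the prop is buff and lies on the red-brown deck between the rails. Its top corners are in a1 (290,75), (352,88), (305,168), (238,155), and in b1 (570,297), (528,335), (418,257), (455,228). Next I fit the station pose.

```bash
cat > fit.py <<'E'
from h import *
import pickle
from scipy.optimize import least_squares
A,B,_=pickle.load(open("c0.pkl","rb"))
fa=lambda p:(np.array(p)+.5)/4-.5+[200,180]
fb=lambda p:(np.array(p)+.5)/4-.5+[175,135]
S={(20,-82,72):((145,222),(397,130)),(168,-82,72):((20,405),(250,32)),(168,0,74):((168,447),(160,85)),
(30,51,77):((372,283),(237,220)),(-205,51,77):((485,42),(520,432)),(-205,0,72):((405,32),(572,380))}
P=[((290,75),(570,297)),((352,88),(528,335)),((305,168),(418,257)),((238,155),(455,228))]
for k,(p,q) in list(S.items())+[("prop",v) for v in P]:
    x,e=tri([(A,fa(p)),(B,fb(q))]); print(k,(x*1000).round(1),np.round(np.array(e)*1000,1))
X=np.array(list(S))/1000.
def T(v,X):
    c,s=np.cos(v[2]),np.sin(v[2]); return X@np.array([[c,s,0],[-s,c,0],[0,0,1]])+[v[0],v[1],0]
pa=np.array([fa(p) for p,_ in S.values()]);pb=np.array([fb(q) for _,q in S.values()])
f=lambda v:np.r_[(proj(A,T(v,X))-pa).ravel(),(proj(B,T(v,X))-pb).ravel()]
r=least_squares(f,[.75,-.05,0.],loss="soft_l1");v=r.x;print(v,f(v).round(1).reshape(-1,2).tolist())
qa=np.array([fa(p) for p,_ in P]);qb=np.array([fb(q) for _,q in P])
L=np.array([[-45,-22,60],[-45,22,60],[45,22,60],[45,-22,60]])/1000.
def g(w):
    c,s=np.cos(w[2]),np.sin(w[2]);Y=L@np.array([[c,s,0],[-s,c,0],[0,0,1]])+[w[0],w[1],0]
    Y=T(v,Y);return np.r_[(proj(A,Y)-qa).ravel(),(proj(B,Y)-qb).ravel()]
w=least_squares(g,[-.1,-.038,0]).x;print("prop in station",w,g(w).round(1).reshape(-1,2).tolist())
np.save("v.npy",v)
E
python3 fit.py
```

```text
(20, -82, 72) [ 626.5 -162.2   71.1] [2.2 2.2]
(168, -82, 72) [ 763.1 -218.2   71.2] [1.2 1.2]
(168, 0, 74) [ 794.  -144.7   69.5] [0.2 0.2]
(30, 51, 77) [684.1 -42.6  72.4] [3.1 3.1]
(-205, 51, 77) [465.1  42.   70.6] [2.7 2.7]
(-205, 0, 72) [450.6  -6.   69.9] [2.2 2.2]
prop [475.4 -78.4  57.4] [1.7 1.7]
prop [488.8 -40.9  55.6] [1.7 1.7]
prop [572.3 -71.8  60. ] [0.6 0.6]
prop [ 560.3 -108.2   59.6] [2. 2.]
[ 0.63867506 -0.07955676 -0.37905575] [[-1.2, -0.9], [-0.4, -0.2], [1.3, -1.5], [-1.5, -2.1], [-0.0, -2.4], [0.2, -1.8], [-0.5, 0.1], [-0.7, 0.0], [-1.0, -0.6], [-1.4, -0.8], [-1.8, -0.6], [0.1, 1.1]]
prop in station [-0.1079486  -0.03748349  0.02318217] [[-0.9, -1.5], [0.6, -1.7], [0.8, 0.3], [-0.5, 0.1], [0.0, -0.4], [-1.2, -0.1], [-1.3, 0.6], [1.3, -1.2]]
```

```bash
cat > go.py <<'E'
# usage: go.py tilt_deg  x y z  (fingertip midpoint, station mm) ... prints row numbers from the present pose
from h import *
import sys
from scipy.spatial.transform import Rotation as R
v=np.load("v.npy"); s=ctrl.get_state()
Rs=R.from_euler("z",v[2]); o=np.array([v[0],v[1],0]); R0=R.from_quat(s["tcp_rot"]); p0=np.array(s["eef_pos"])
a=list(map(float,sys.argv[1:]))
tip=Rs.inv().apply(p0+R0.apply([0,0,.014])-o)*1000
print("t",s["time"],"tip now",tip.round(1),"F st",Rs.inv().apply(s["contact_force"]).round(1),"op",round(s["opening"],3), "rot",(Rs.inv()*R0).as_matrix().round(3)[:,2], "yaw",(Rs.inv()*R0).as_matrix().round(3)[:,1])
base=R.from_matrix(np.array([[-1,0,0],[0,1,0],[0,0,-1.]]))
for i in range(0,len(a),4):
    G=Rs*base*R.from_euler("y",-a[i],degrees=True)
    P=o+Rs.apply(np.array(a[i+1:i+4])/1000)-G.apply([0,0,.014])
    print((R0.inv()*G).as_rotvec().__truediv__(2*np.pi).round(4),(R0.inv().apply(P-p0)/.2).round(3),"tcp",P.round(3))
E
python3 go.py 0 -170 -3 220 10 -170 -3 150 10 -170 -3 90
python3 - <<'E'
from h import *
import pickle
A,B,_=pickle.load(open("c0.pkl","rb")); v=np.load("v.npy"); c,s=np.cos(v[2]),np.sin(v[2])
for n,p in dict(jar=(132,192),bowl=(592,222),spare=(535,445)).items():
    X=onz(A,np.array(p)/4+[200,180],0.0)[:2]-v[:2]; print(n,(np.array([[c,s],[-s,c]])@X*1000).round())
E
```

```text
t 0.15 tip now [-641.9  511.8  230.2] F st [-0.3 -0.2 -0.3] op 1.002 rot [-0.    -0.002 -1.   ] yaw [-0.028  1.    -0.002]
[-0.0003 -0.      0.0045] [-2.286 -2.64   0.055] tcp [ 0.48  -0.019  0.234]
[ 0.0001 -0.0278  0.0045] [-2.274 -2.639  0.407] tcp [ 0.477 -0.019  0.164]
[ 0.0001 -0.0278  0.0045] [-2.274 -2.638  0.707] tcp [ 0.477 -0.019  0.104]
jar [ -78. -135.]
bowl [-138.  140.]
spare [ 49. 152.]
```

send_rows(moves="0 0 0 -0.3 -0.25 0 0.4;0 0 0 -0.6 -0.5 0 0.4;0 0 0 -0.8 -0.75 0 0.4;0 0 0.0045 -0.95 -0.9 0 0.4;0 0 0.0045 -0.95 -0.9 0 0.4;0 0 0.0045 -0.95 -0.9 0 0.4")

```text
time: 0.9
eef_pos: [0.3487, 0.3993, 0.2454]
tcp_rot: [0.189, 0.982, 0.0, -0.0]
contact_force: [-0.2, -0.5, 0.2]
opening: 0.7
finger_force: 0.0
```

send_rows(moves="0 0 0 -0.2 -0.25 0 0.4;0 0 0 -0.4 -0.5 0 0.4;0 0 0 -0.55 -0.75 0 0.4;0 0 0 -0.7 -0.95 0 0.4;0 0 0 -0.7 -0.95 0 0.4;0 0 0 -0.7 -0.95 0 0.4")

```text
time: 1.65
eef_pos: [0.4083, 0.1724, 0.2454]
tcp_rot: [0.188, 0.982, 0.0, -0.0]
contact_force: [0.1, 0.5, 0.1]
opening: 0.698
finger_force: 0.0
```

```bash
python3 go.py 10 -170 -3 160 10 -170 -3 100
```

```text
t 1.65 tip now [-307.3  148.9  231.4] F st [-0.1  0.5  0.1] op 0.698 rot [-0.     0.001 -1.   ] yaw [-0.001  1.     0.001]
[ 0.0001 -0.0278  0.0002] [-0.674 -0.76   0.357] tcp [ 0.477 -0.019  0.174]
[ 0.0001 -0.0278  0.0002] [-0.674 -0.76   0.657] tcp [ 0.477 -0.019  0.114]
```

send_rows(moves="0 0 0 -0.22 -0.25 0 0.4;0 -0.01 0 -0.44 -0.5 0 0.4;0 -0.028 0 -0.67 -0.76 0.1 0.4;0 -0.028 0 -0.674 -0.76 0.3 0.4;0 -0.028 0 -0.674 -0.76 0.5 0.4;0 -0.028 0 -0.674 -0.76 0.66 0.4;0 -0.028 0 -0.674 -0.76 0.66 0.4;0 -0.028 0 -0.674 -0.76 0.66 0.4")

```text
time: 2.65
eef_pos: [0.4784, -0.0189, 0.1146]
tcp_rot: [0.187, 0.978, -0.016, 0.087]
contact_force: [0.1, 0.2, -0.3]
opening: 0.698
finger_force: 0.0
```

```bash
python3 go.py 10 -170 -3 80 10 -170 -3 70 10 -170 -3 44; python3 - <<'E'
from h import *
b=cam("side");a=cam("scene")
crop=lambda c,x,y:cv2.resize(c["image"][y:y+145,x:x+100,::-1],(400,580),interpolation=cv2.INTER_CUBIC)
cv2.imwrite("pics/m1.png",np.hstack([crop(a,240,130),crop(b,255,135)]))
E
```

```text
t 2.65 tip now [-168.9   -2.9  100.8] F st [ 0.1  0.2 -0.3] op 0.698 rot [ 0.177  0.001 -0.984] yaw [-0.002  1.     0.   ]
[0.0001 0.0005 0.0003] [ 0.024 -0.     0.102] tcp [ 0.477 -0.019  0.094]
[0.0001 0.0005 0.0003] [ 0.033 -0.     0.151] tcp [ 0.477 -0.019  0.084]
[0.0001 0.0005 0.0003] [ 0.056 -0.     0.279] tcp [ 0.477 -0.019  0.058]
```

View pics/m1.png

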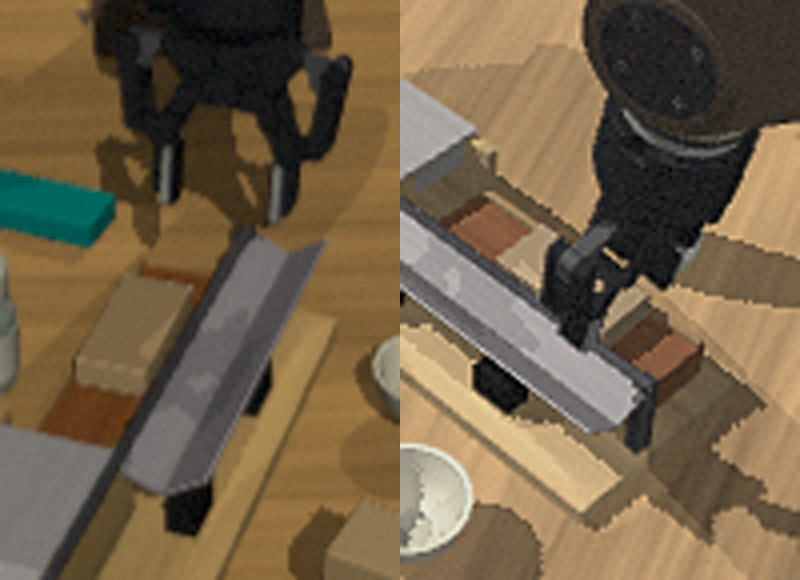

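The left half (scene) shows fingertip B at crop (168,200) and A at (275,220), above the deck's outer end. The right half (side) shows A's tip at (578,345). I'll check these against the model.

```bash
python3 - <<'E'
from h import *
v=np.load("v.npy");c,s=np.cos(v[2]),np.sin(v[2]);M=np.array([[c,s,0],[-s,c,0],[0,0,1]]);o=np.array([v[0],v[1],0])
A=cam("scene");B=cam("side")
x,e=tri([(A,(275/4+240,220/4+130)),(B,(178/4+255,345/4+135))]); print("A tip",(M@(x-o)*1000).round(1),e)
for y in(-40,34):
  for z in (90,100,110):
    X=M.T@np.array([-.169,y/1000,z/1000])+o
    print(y,z,(proj(A,X)[0]-[240,130])*4,(proj(B,X)[0]-[255,135])*4+[400,0])
E
```

```text
A tip [-172.6   28.6  101.4] [np.float64(0.00034774380398266806), np.float64(0.00034774380398263407)]
-40 90 [164.46961838 218.67965323] [651.43514221 292.05379505]
-40 100 [164.27230841 204.98739341] [652.88807849 280.29281157]
-40 110 [164.07309937 191.15047745] [654.36284912 268.34129913]
34 90 [281.10658745 240.23800868] [565.19414698 360.5497232 ]
34 100 [281.53767827 226.42610082] [565.99011892 348.86577422]
34 110 [281.97233363 212.46503723] [566.79898964 336.981793  ]
```

```bash
python3 go.py 10 -171 -1 80 10 -171 -1 54
```

```text
t 2.85 tip now [-168.5   -3.7  101.3] F st [-0.6  0.5 -0.6] op 0.701 rot [ 0.178  0.001 -0.984] yaw [-0.001  1.     0.001]
[0.0001 0.0007 0.0001] [0.031 0.014 0.103] tcp [ 0.477 -0.016  0.094]
[0.0001 0.0007 0.0001] [0.054 0.014 0.231] tcp [ 0.477 -0.016  0.068]
```

send_rows(moves="0 0 0 0.02 0.01 0.05 0.5;0 0 0 0.031 0.014 0.1 0.5;0 0 0 0.035 0.014 0.13 0.5;0 0 0 0.04 0.014 0.16 0.5;0 0 0 0.045 0.014 0.18 0.5;0 0 0 0.05 0.014 0.21 0.5;0 0 0 0.054 0.014 0.231 0.5;0 0 0 0.054 0.014 0.231 0.5;0 0 0 0.054 0.014 0.231 0.5")

```text
time: 3.98
eef_pos: [0.4759, -0.0173, 0.0665]
tcp_rot: [0.187, 0.978, -0.018, 0.086]
contact_force: [-4.6, -5.0, 5.9]
opening: 0.75
finger_force: 4.0
```

```bash
python3 go.py 10 -171 -1 44; python3 - <<'E'
from h import *
b=cam("side");a=cam("scene")
crop=lambda c,x,y:cv2.resize(c["image"][y:y+145,x:x+100,::-1],(400,580),interpolation=cv2.INTER_CUBIC)
cv2.imwrite("pics/m2.png",np.hstack([crop(a,240,150),crop(b,255,145)]))
E
```

```text
t 3.975 tip now [-171.8   -2.4   52.7] F st [-2.4 -6.4  5.9] op 0.75 rot [ 0.175 -0.002 -0.985] yaw [-0.001  1.    -0.002]
[-0.0003  0.0002  0.0002] [0.004 0.007 0.043] tcp [ 0.477 -0.016  0.058]
```

View pics/m2.png

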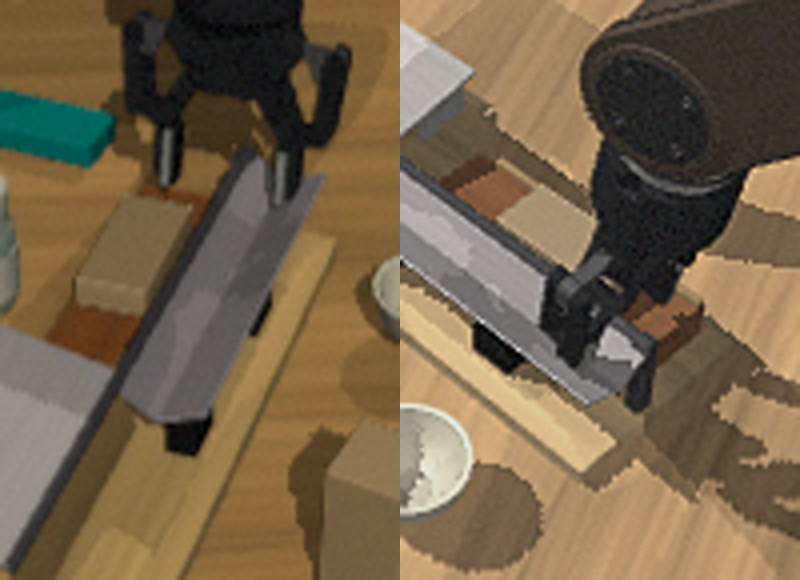

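The bar is going down under fingertip A (scene crop (283,200), side crop (572,365)). Fingertip B (168,180) is behind the prop, whose rear edge is at (160,195). I'll press on to z 44.

send_rows(moves="0 0 0 0.001 0.003 0.015 0.5;0 0 0 0.002 0.005 0.03 0.5;0 0 0 0.004 0.007 0.043 0.5;0 0 0 0.004 0.007 0.043 0.5;0 0 0 0.004 0.007 0.043 0.5")

```text
time: 4.7
eef_pos: [0.4781, -0.0176, 0.0592]
tcp_rot: [0.187, 0.978, -0.019, 0.087]
contact_force: [-6.7, -8.9, 11.7]
opening: 0.751
finger_force: 6.8
```

```bash
python3 go.py 10 -100 0 44 10 -80 0 44 10 -10 0 44; python3 - <<'E'
from h import *
b=cam("side");a=cam("scene")
crop=lambda c,x,y:cv2.resize(c["image"][y:y+145,x:x+100,::-1],(400,580),interpolation=cv2.INTER_CUBIC)
cv2.imwrite("pics/m3.png",np.hstack([crop(a,225,160),crop(b,245,150)]))
E
```

```text
t 4.7 tip now [-169.7   -1.9   45.4] F st [ -3.  -10.8  11.7] op 0.751 rot [ 0.177 -0.004 -0.984] yaw [-0.002  1.    -0.004]
[-0.0006  0.0006  0.0004] [-0.342  0.009  0.069] tcp [ 0.544 -0.042  0.058]
[-0.0006  0.0006  0.0004] [-0.44   0.008  0.087] tcp [ 0.562 -0.049  0.058]
[-0.0006  0.0006  0.0004] [-0.785  0.008  0.149] tcp [ 0.627 -0.075  0.058]
```

View pics/m3.png

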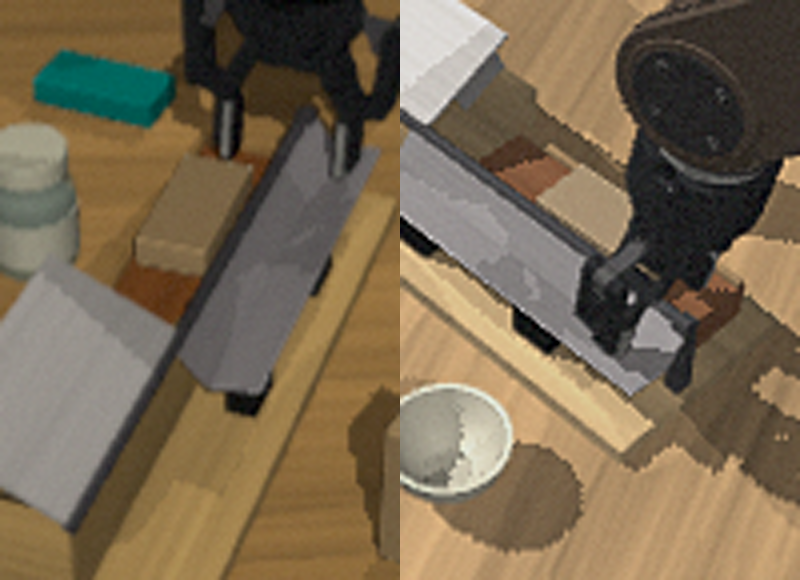

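The lid is well open: the lip is clear of the deck in the scene view and the bar is level. B stands behind the prop at (228,150), the prop's rear edge is at (215,158). Now I slide along, pushing the prop.

send_rows(moves="0 0 0 -0.03 0.002 0.005 0.5;0 0 0 -0.06 0.004 0.01 0.5;0 0 0 -0.09 0.005 0.016 0.5;0 0 0 -0.12 0.005 0.021 0.5;0 0 0 -0.15 0.005 0.027 0.5;0 0 0 -0.18 0.005 0.032 0.5;0 0 0 -0.21 0.005 0.037 0.5;0 0 0 -0.24 0.005 0.043 0.5;0 0 0 -0.27 0.005 0.048 0.5;0 0 0 -0.3 0.005 0.053 0.5;0 0 0 -0.33 0.005 0.059 0.5;0 0 0 -0.36 0.005 0.064 0.5")

```text
time: 6.3
eef_pos: [0.5444, -0.0407, 0.0571]
tcp_rot: [0.188, 0.978, -0.016, 0.084]
contact_force: [-5.1, 2.0, 6.4]
opening: 0.751
finger_force: 3.6
```

```bash
python3 go.py 10 -50 0 45 10 -11 0 45 10 -5 0 45; python3 - <<'E'
from h import *
b=cam("side");a=cam("scene")
crop=lambda c,x,y:cv2.resize(c["image"][y:y+145,x:x+100,::-1],(400,580),interpolation=cv2.INTER_CUBIC)
cv2.imwrite("pics/m4.png",np.hstack([crop(a,220,165),crop(b,225,140)]))
E
```

```text
t 6.3 tip now [-99.6   1.2  43.3] F st [-5.4 -0.1  6.4] op 0.751 rot [ 0.171  0.    -0.985] yaw [0. 1. 0.]
[ 0.     -0.0004 -0.    ] [-0.246 -0.006  0.034] tcp [ 0.59  -0.06   0.059]
[ 0.     -0.0004 -0.    ] [-0.438 -0.006  0.068] tcp [ 0.626 -0.075  0.059]
[ 0.     -0.0004 -0.    ] [-0.467 -0.006  0.073] tcp [ 0.632 -0.077  0.059]
```

View pics/m4.png

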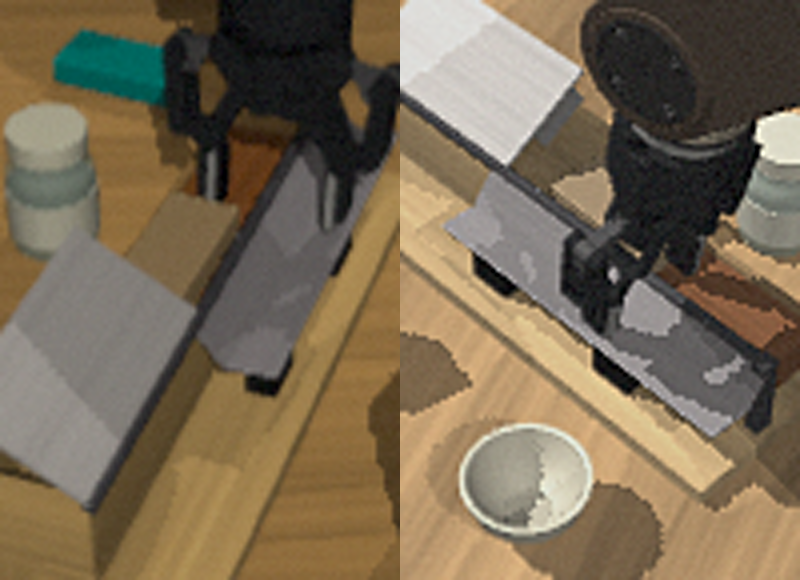

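The prop has moved along. B's tip (213,195) touches its rear edge, and its front now enters under the raised lip. I continue to the end.

send_rows(moves="0 0 0 -0.025 -0.002 0.002 0.5;0 0 0 -0.05 -0.004 0.006 0.5;0 0 0 -0.075 -0.006 0.009 0.5;0 0 0 -0.1 -0.006 0.013 0.5;0 0 0 -0.125 -0.006 0.016 0.5;0 0 0 -0.15 -0.006 0.02 0.5;0 0 0 -0.175 -0.006 0.023 0.5;0 0 0 -0.2 -0.006 0.027 0.5;0 0 0 -0.225 -0.006 0.03 0.5;0 0 0 -0.25 -0.006 0.034 0.5;0 0 0 -0.275 -0.006 0.04 0.5;0 0 0 -0.3 -0.006 0.045 0.5")

```text
time: 7.9
eef_pos: [0.6018, -0.0652, 0.0594]
tcp_rot: [0.188, 0.978, -0.017, 0.087]
contact_force: [-4.6, 1.6, 5.3]
opening: 0.751
finger_force: 3.0
```

```bash
python3 go.py 10 -11 0 45 10 -3 0 45
```

```text
t 7.9 tip now [-37.1  -0.3  45.6] F st [-4.8 -0.2  5.3] op 0.751 rot [ 0.176 -0.    -0.984] yaw [-0.  1. -0.]
[-0.      0.0003  0.    ] [-0.128  0.002  0.026] tcp [ 0.626 -0.075  0.059]
[-0.      0.0003  0.    ] [-0.167  0.002  0.033] tcp [ 0.634 -0.078  0.059]
```

send_rows(moves="0 0 0 -0.025 0 0.006 0.5;0 0 0 -0.05 0 0.011 0.5;0 0 0 -0.075 0 0.017 0.5;0 0 0 -0.1 0 0.022 0.5;0 0 0 -0.125 0 0.027 0.5;0 0 0 -0.15 0 0.031 0.5;0 0 0 -0.167 0 0.034 0.5;0 0 0 -0.167 0 0.034 0.5;0 0 0 -0.167 0 0.034 0.5;0 0 0 -0.167 0 0.034 0.5")

```text
time: 9.15
eef_pos: [0.6337, -0.0777, 0.0587]
tcp_rot: [0.188, 0.978, -0.017, 0.087]
contact_force: [-1.9, 0.1, 5.1]
opening: 0.749
finger_force: 2.1
```

```bash
python3 go.py 10 -11 0 45 10 -80 0 45; python3 - <<'E'
from h import *
b=cam("side");a=cam("scene")
crop=lambda c,x,y:cv2.resize(c["image"][y:y+145,x:x+100,::-1],(400,580),interpolation=cv2.INTER_CUBIC)
cv2.imwrite("pics/m5.png",np.hstack([crop(a,210,170),crop(b,205,120)]))
E
```

```text
t 9.15 tip now [-2.8 -0.1 44.9] F st [-1.8 -0.6  5.1] op 0.749 rot [ 0.177  0.    -0.984] yaw [0. 1. 0.]
[ 0.0001  0.0006 -0.    ] [ 0.04   0.001 -0.008] tcp [ 0.626 -0.075  0.059]
[ 0.0001  0.0006 -0.    ] [ 0.379  0.001 -0.069] tcp [ 0.562 -0.049  0.059]
```

View pics/m5.png

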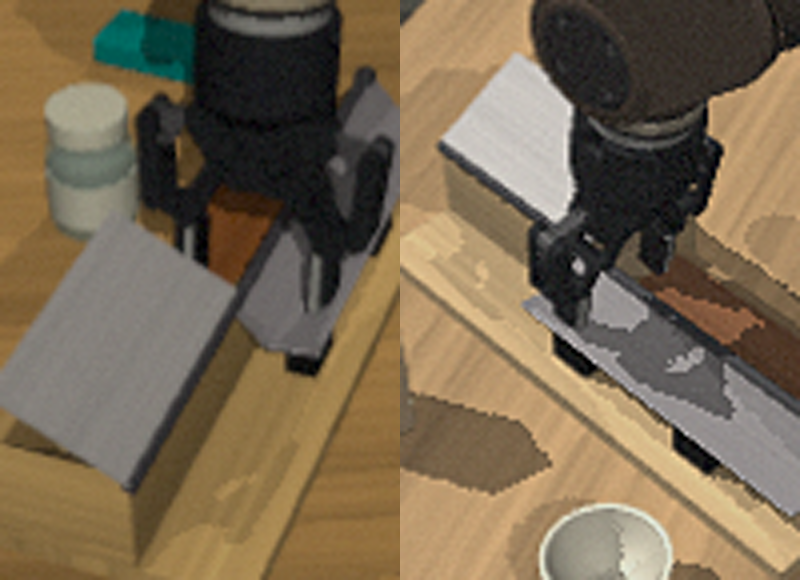

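No prop remains on the deck in either view, and the x force fell from -4.8 to -1.8 N. I nudge 5 mm more, back off with the lid still open, and look into the box with the wrist camera.

send_rows(moves="0 0 0 -0.015 0 0.003 0.5;0 0 0 -0.025 0 0.005 0.5;0 0 0 -0.025 0 0.005 0.5;0 0 0 -0.025 0 0.005 0.5;0 0 0 0.02 0 -0.003 0.5;0 0 0 0.08 0 -0.014 0.5;0 0 0 0.14 0 -0.025 0.5;0 0 0 0.2 0 -0.036 0.5;0 0 0 0.26 0 -0.047 0.5;0 0 0 0.32 0 -0.058 0.5;0 0 0 0.379 0 -0.069 0.5;0 0 0 0.379 0 -0.069 0.5")

```text
time: 10.75
eef_pos: [0.5617, -0.0495, 0.0597]
tcp_rot: [0.188, 0.978, -0.017, 0.088]
contact_force: [0.6, -2.4, 6.5]
opening: 0.752
finger_force: 2.9
```

```bash
python3 go.py 10 -80 0 60 10 -80 0 80 10 -85 0 200; python3 - <<'E'
from h import *
w=cam("wrist");a=cam("scene")
crop=cv2.resize(a["image"][170:310,205:305,::-1],(300,420),interpolation=cv2.INTER_CUBIC)
cv2.imwrite("pics/m6.png",cv2.resize(np.hstack([crop,w["image"][:,30:530,::-1]]),(800,420)))
E
```

```text
t 10.75 tip now [-80.2  -0.6  45.9] F st [ 1.4 -2.   6.5] op 0.752 rot [ 0.179 -0.    -0.984] yaw [-0.  1. -0.]
[-0.0001  0.0008  0.    ] [-0.014  0.003 -0.069] tcp [ 0.562 -0.049  0.074]
[-0.0001  0.0008  0.    ] [-0.032  0.003 -0.168] tcp [ 0.562 -0.049  0.094]
[-0.0001  0.0008  0.    ] [-0.114  0.003 -0.763] tcp [ 0.557 -0.047  0.214]
```

View pics/m6.png

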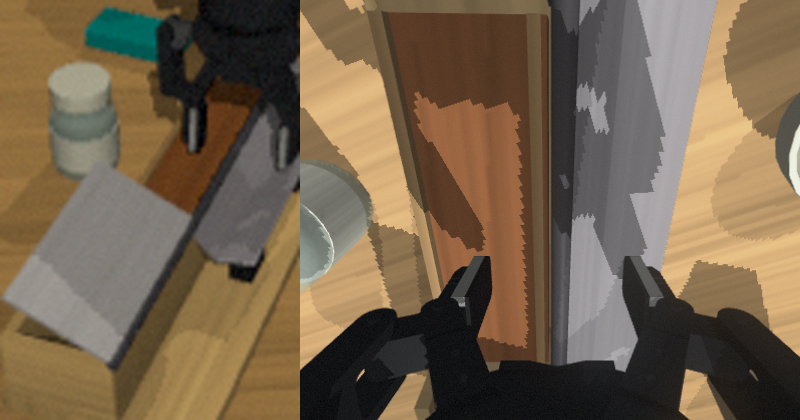

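The wrist view shows the deck empty from the post down to the fingertips, with the lid still held open, so the prop is in the box. I let the lid close slowly and rise clear.

send_rows(moves="0 0 0 -0.002 0 -0.012 0.5;0 0 0 -0.004 0 -0.025 0.5;0 0 0 -0.007 0 -0.04 0.5;0 0 0 -0.01 0 -0.055 0.5;0 0 0 -0.014 0 -0.07 0.5;0 0 0 -0.017 0 -0.085 0.5;0 0 0 -0.02 0 -0.1 0.5;0 0 0 -0.023 0 -0.115 0.5;0 0 0 -0.026 0 -0.13 0.5;0 0 0 -0.029 0 -0.15 0.5;0 0 0 -0.032 0 -0.17 0.5;0 0 0 -0.04 0 -0.22 0.5")

```text
time: 12.35
eef_pos: [0.5611, -0.049, 0.1032]
tcp_rot: [0.188, 0.978, -0.017, 0.086]
contact_force: [1.1, -0.2, -0.2]
opening: 0.749
finger_force: 0.0
```

send_rows(moves="0 0 0 -0.03 0 -0.15 0.5;0 0 0 -0.06 0 -0.35 0.5;0 0 0 -0.09 0 -0.55 0.5;0 0 0 -0.09 0.1 -0.65 0.5;0 0 0 -0.09 0.3 -0.65 0.5;0 0 0 -0.09 0.55 -0.65 0.5;0 0 0 -0.09 0.8 -0.65 0.5;0 0 0 -0.09 0.98 -0.65 0.5;0 0 0 -0.09 0.98 -0.65 0.5;0 0 0 -0.09 0.98 -0.65 0.5")

```text
time: 13.6
eef_pos: [0.6291, 0.1345, 0.2345]
tcp_rot: [0.188, 0.978, -0.017, 0.086]
contact_force: [-0.3, -0.1, -0.2]
opening: 0.752
finger_force: 0.0
```

```bash
python3 - <<'E'
from h import *
b=cam("side");a=cam("scene");s=ctrl.get_state();print(s["time"],s["eef_pos"],s["contact_force"])
A0=cv2.imread("pics/a0.png");
A1=a["image"][...,::-1]
D=np.abs(A1.astype(int)-A0).sum(2)>60
for n,(x0,x1,y0,y1) in dict(lid=(205,270,230,300),jar=(220,246,190,230),bowl=(332,366,211,240),spare=(318,352,254,306)).items(): print(n,D[y0:y1,x0:x1].mean().round(3))
cr=lambda I:cv2.resize(np.ascontiguousarray(I)[180:325,200:370],(400,341),interpolation=cv2.INTER_CUBIC)
cb=lambda I:cv2.resize(np.ascontiguousarray(I)[135:280,175:345],(400,341),interpolation=cv2.INTER_CUBIC)
cv2.imwrite("pics/m7.png",np.hstack([cr(A1),cb(b["image"][...,::-1])]))
E
```

```text
13.7 [0.62912065 0.13376249 0.2345033 ] [-0.45585349 -0.10229368 -0.52308685]
lid 0.006
jar 0.198
bowl 0.076
spare 0.046
```

Ten pictures are used, so I check the bystanders and the deck numerically.

```bash
python3 - <<'E'
from h import *
def m(I0,I1,r,n):
    x0,x1,y0,y1=r;T=I0[y0:y1,x0:x1]
    W=np.ascontiguousarray(I1[y0-12:y1+12,x0-12:x1+12])
    R=cv2.matchTemplate(W,np.ascontiguousarray(T),cv2.TM_CCOEFF_NORMED);_,v,_,l=cv2.minMaxLoc(R);print(n,"shift",l[0]-12,l[1]-12,round(v,3))
A0=cv2.imread("pics/a0.png");B0=cv2.imread("pics/b0.png")
A1=cam("scene")["image"][...,::-1];B1=cam("side")["image"][...,::-1]
for n,r in dict(jar=(220,246,190,230),bowl=(332,366,211,240),spare=(318,352,254,306),lid=(205,270,230,300)).items(): m(A0,A1,r,"A "+n)
for n,r in dict(jar=(308,334,166,206),bowl=(238,275,244,280),spare=(179,210,190,235),lid=(214,275,142,185)).items(): m(B0,B1,r,"B "+n)
for p in((-170),(-130),(-90),(-50)):   # deck colour along its middle, scene view
    v=np.load("v.npy");c,s=np.cos(v[2]),np.sin(v[2]);X=np.array([v[0]+c*p/1e3+s*.045,v[1]+s*p/1e3-c*.045,.04])
    C=cam("scene");q=proj(C,X)[0].round().astype(int);print(p,q,C["image"][q[1],q[0]],A0[q[1],q[0]][::-1])
E
```

```text
A jar shift 0 0 0.947
A bowl shift 0 0 0.983
A spare shift 0 0 0.932
A lid shift 0 0 0.956
B jar shift 0 0 0.948
B bowl shift 0 0 0.93
B spare shift 12 6 0.133
B lid shift 0 0 0.333
-170 [280 201] [102  59  25] [119  99  66]
-130 [274 210] [104  62  30] [117  97  67]
-90 [268 219] [105  61  26] [119  94  64]
-50 [262 230] [105  61  29] [102  60  28]
```

The jar, bowl, spare and lid match their first pictures with zero shift in the scene view. In the side view the arm covers the spare and the lid. The deck is bare, and nothing touches the robot.

```bash
python3 -c "
from plant import ctrl
print(ctrl.sign_off())"
```

```text
the job is handed in; nothing more can be done
None
```

I pushed the prop off the deck into the box under the held-open lid, then let the lid spring shut and drew the arm clear at 13.6 s; I didn't see the prop inside the box, but the deck is bare, the lid is back in its shut position, and the jar, spare and bowl show no shift.

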